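# Flip open the latched lid of the cold-storage vessel

## Task

Open the larger of the two cold-storage vessels so that its samples can be reached: push the latch peg round until the latch is clear of the lid, then push the lid up by its front lip and over past upright, so that it lies back on its stop and stays open by itself. Use only the fingertips or the outside of the fingers: do not take the peg or the lip between the fingers, leave the smaller vessel shut, and leave everything else on the bench where it stands.

Things in the scene. Friction and masses are not known exactly. Their poses are not given: they have to be found in the camera images.
- vessel: The larger of the two squat round cold-storage vessels (cream body, black collar, black hinged lid): fixed to the bench, collar 190 mm across, its top 120 mm above the bench. Origin: centre of the underside. Its own -x points to the front, where the lid's lip is; +x to the hinge; -y to the latch; z up. It may be turned by up to 0.4 rad.
- lid (a joint): Hinge of the large vessel's lid, rad: 0 shut, 1.95 wide open on its stop. No spring: the lid (about 0.3 kg, varies by a third) falls shut by itself until it has passed upright (about 1.5 to 1.6 rad), then it falls on to its stop and stays. With the latch over it, it cannot be raised.
- lid_hinge (a point): Middle of the large lid's hinge line, which runs along the vessel's y: 95 mm to +x of the vessel's centre, 120 mm above the bench. The lid is a round black disc 170 mm across and 20 mm thick, its underside 1 mm above the collar; a shallow plug, 12 mm deep and up to 98 mm across, stands under its middle.
- lid_lip (a point): Middle of the outermost edge of the large lid's lip: a flat tongue 60 mm wide (along y), 60 mm long, 8 mm thick, jutting from the lid's front towards the robot and rising at 25 degrees. Shut, this point is 134 mm in front of the vessel's centre (39 mm in front of the collar, free space below) and 153 mm above the bench. Axes: as the vessel's when shut, turning with the lid.
- lid_lip_mid (a point): The middle of that lip's thickness, half-way along it (30 mm behind its end). Axes along the tongue: -x to its free end, z out of its upper face.
- latch (a joint): Swing latch of the large vessel, rad: about 0 to 0.2 at the start, its bar lying across the lid's edge and holding it down; it turns clockwise seen from above (its peg goes away from the robot, then outwards, off the lid) to 1.6. From 1.0 on it is clear of the lid. It stays where it is left; friction about 1.2 N at the peg.
- latch_peg (a point): Centre of the upright steel peg on the latch bar, by which it is pushed: 12 mm across, rising from the bar's top at 148 mm to 180 mm above the bench, 43 mm from the latch's pivot. This point is 164 mm above the bench. The bar is steel, 16 mm wide, 78 mm long, 6 mm thick, its underside 142 mm above the bench.
- latch_pivot (a point): The latch's vertical pivot, at the bar's underside: 123 mm to -y of the vessel's centre, 142 mm above the bench, on an ear of the collar.
- vessel_small: The smaller vessel of the same kind, without a latch: collar 130 mm across, its top 95 mm above the bench. Origin: centre of the underside; -x is its front with a smaller lip. To be left alone.
- lid_small (a joint): Hinge of the small vessel's lid, rad: 0 shut; it must stay shut.
- beaker: Bystander, loose: empty glass beaker, 56 mm across, 70 mm tall. Origin: centre of the underside. To be left alone.
- vial: Bystander, loose: capped white vial, 26 mm across, 50 mm tall. Origin: centre of the underside. To be left alone.
- forceps: Bystander, loose: steel forceps lying flat, 130 mm long, 8 mm high. Origin: centre of the underside. To be left alone.
- bottle: Bystander, loose: amber bottle, 60 mm across, 100 mm tall. Origin: centre of the underside. To be left alone.
- cryobox: Bystander, loose: flat white sample box, 94 x 94 x 52 mm. Origin: centre of the underside. To be left alone.
- cup: Bystander, loose: steel cup, 70 mm across, 80 mm tall. Origin: centre of the underside. To be left alone.
- jar: Bystander, loose: white screw-top jar, 64 mm across, 85 mm tall. Origin: centre of the underside. To be left alone.

How it is judged:
By the outcome, as a careful person would: the job done as asked, in the order asked, and still so for the second after the job is handed in, with the robot touching nothing.
It also fails if it takes over 61 s, if anything falls off the work surface, if the arm or the gripper's body presses on something with over 40 N, if the wrist force passes 120 N, or if a joint passes its speed limit or range.

## Robot

A 7-joint arm with a two-finger parallel gripper is mounted at the origin on the work surface. World frame = base frame: x ahead of the robot, y to its left, z up, the work surface at z = 0. Lengths are in m, angles in degrees, forces in N, time in s.
With the tool pointing down it reaches from about 0.425 to 0.875 m from the base axis. Payload 4.7 kg.
Tool frame: the origin (TCP) lies at the very end of the fingers, on their centre line; the grasp point (between the pads) lies 19 mm behind it; z points along the fingers, y is the line along which they close (so a half turn about z gives the same grasp; the last joint's range is limited). The gripper opens to 87 mm and grips with 3 to 60 N. Pads are 19 mm wide; open, the fingers measure 117 mm over their backs; the gripper's body (75 mm by 190 mm) begins 51 mm behind the grasp point.
Start: joints at [73.172, 18.392, -4.016, 83.108, 1.295, 78.541, -3.26], TCP at [0.197, -0.619, 0.223] pointing down, gripper open.
Joint ranges: [-163.93, 163.93], [-17.29, 119.83], [-79.2, 71.16], [3.27, 140.29], [-89.18, 269.18], [5.43, 117.66], [-154.24, 154.24]. Speed limits (degrees/s): [147.25, 147.25, 180, 180, 180, 180, 180].

## Interface

Orientations are given as [roll, pitch, yaw] about the fixed x, y, z axes, in that order (R = Rz(yaw) Ry(pitch) Rx(roll)).
In Python, from cell import get_obs, eyes, env gives the robot as it stands.
- The arm moves only by the tool servo_tool, never from a script. Its argument "series" is a list that holds one entry, the list of rows, each a list of 7 numbers: the shift along the tool's x, y, z in units of 300 mm (1.0 is 300 mm), then the turn, a rotation vector about the tool's x, y, z in units of pi rad (1.0 is pi rad), then the opening, from 0 (shut) to 1 (fully open). In form: [[[tx, ty, tz, wx, wy, wz, gripper], ...]]. A call has 1 to 12 rows; each row is the pose to reach, as a shift and turn from the pose commanded when the call began, along the tool's axes at that moment, turning the shorter way round; what a row does not reach only later rows make up. A row lasts 1/12 s, in which the tool goes at most 41.7 mm and 7.16 degrees, less where a joint would pass 70% of its speed; a pose out of reach is approached as far as the arm can. A call with a number of a shift or a turn outside -1 to 1 is refused whole. A call with a gripper value outside its range is refused whole. The fingers move at their own pace and stop on an object; "grip_force" is the grip in N (left out, the last holds). Time passes only in rows, so rows that repeat a pose let the fingers close. It gives the time, the measured TCP pose, the force, the opening and the grip force at its end, in the units of the state.
- get_obs(): the state, without advancing time (a new reading comes with each control period).
- eyes.read_camera(name): name is "scene" or "top" or "wrist"; returns a dict with "frame" (480x640x3 uint8, red, green, blue), "depth" (480x640 float32, m along the optical axis (not along the pixel's ray), 0 where there is no reading), "fx", "fy", "cx", "cy" (pixels), "origin" and "rotation" of the camera in the world; the wrist camera has in their place "mount" (4x4, takes a point from camera to tool coordinates, whose origin is the TCP and whose axes are the flange's). Camera axes: x right, y down, z forward; pixel columns grow to the right and rows downward; lengths in m; the calibration is good to about 2 mm. A picture is of the moment at which its call begins: read the wrist's pose just before it.
- env.sign_off(): hands the job in; it is judged then, once.
The state is a dict: "time_s": time; "qpos": joint angles; "joint_velocities": joint speeds; "effort": joint torques, N m; "tool_pos": TCP position; "tool_rot": TCP orientation; "force": force on the tool from outside, world axes, zero at the start; "wrist_torque": the same for the moment, N m; "grip_width": finger opening in m; "grasp_force": force on a finger pad.
Only numpy, scipy, OpenCV 4.12 (cv2) and the standard library are available. Lean on these libraries where they do the work, as an engineer would, in place of code of your own. Each camera call takes 0.05 s, during which the arm holds its last target. There are 200 camera calls.

## Working session

There is one attempt and no reset: what is moved stays moved. The work goes in short steps, Python scripts to look and compute and a tool call to move; the robot and the scene stay as the last step left them, time stands still between calls to the robot, and variables do not carry over. Pictures are saved under pics/ and viewed, at most 10 in all, crops included, and the job is handed in when it is done.

Besides the shell and the picture viewer there is one more tool, called after "Call:" as a command line: name --argument value ..., lists and objects as JSON in quotes. servo_tool: Moves the arm, as the interface text tells. Shifts and turns lie within -1 to 1; 1 stands for 300 mm of shift or pi rad of turn. Its arguments: {"type":"object","properties":{"series":{"type":"array"},"grip_force":{"type":"number"}},"required":["series"]}

```bash
ls; mkdir -p pics
python3 - <<'E'
from cell import get_obs, eyes, env
import cv2, numpy as np
o=get_obs(); print({k:np.round(v,3) for k,v in o.items()})
for n in("scene","top"):
    c=eyes.read_camera(n); cv2.imwrite(f"pics/{n}0.png",c["frame"][:,:,::-1]); np.savez(f"{n}0.npz",**c)
    print(n,c["fx"],c["cx"],c["cy"],c["origin"],np.round(c["rotation"],3).tolist())
E
```

```text
pics
{'time_s': np.float64(0.0), 'qpos': array([73.174, 18.44 , -4.013, 83.176,  1.295, 78.542, -3.262]), 'joint_velocities': array([-0.014,  0.051, -0.045,  0.023,  0.015,  0.056, -0.002]), 'effort': array([-0.0000e+00, -4.9129e+01, -4.0400e-01, -3.1253e+01, -6.4000e-02,
        4.4000e-02,  0.0000e+00]), 'tool_pos': array([ 0.197, -0.619,  0.221]), 'tool_rot': array([-1.79888e+02,  7.00000e-03,  1.76320e+01]), 'force': array([ 0.744, -0.189,  0.473]), 'wrist_torque': array([0.03 , 0.005, 0.021]), 'grasp_force': np.float64(0.0), 'grip_width': np.float64(0.087)}
scene 557.203728324525 311.0833975790743 242.62146084707024 [ 1.51773971 -0.24945769  0.79970786] [-125.675, -0.028, 76.816]
top 474.58717606015006 319.71397098204517 235.04140640409614 [ 0.36874803 -0.00672431  1.10604083] [-166.966, 0.282, -91.211]
```

View pics/top0.png

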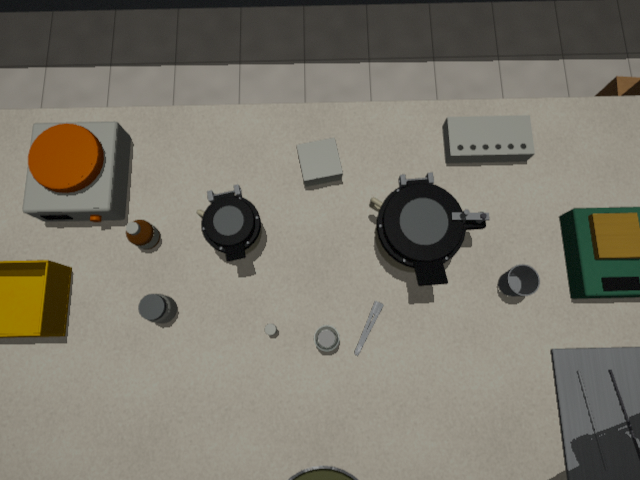

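View pics/scene0.png

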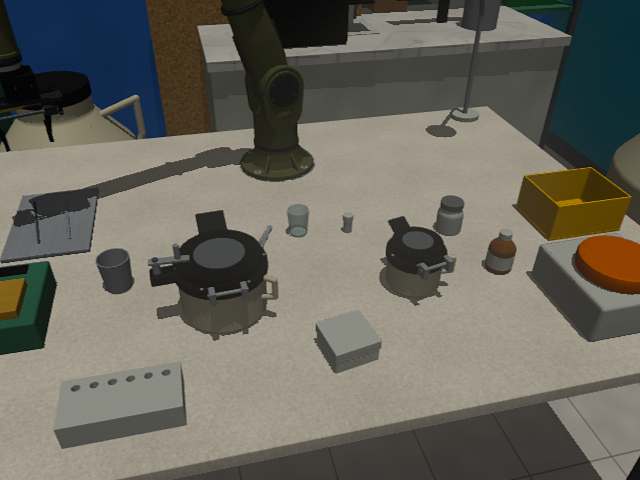

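The top view shows the large vessel at about (422,222), with its lip at (432,275), hinge at (417,182), and latch bar from (452,216) to (487,217). The cup is at (518,282), and the small vessel at (231,222) stays untouched. Next I'll measure the large vessel.

```bash
cat > h.py <<'E'
import numpy as np, cv2
from scipy.spatial.transform import Rotation as R
def cloud(c):
    v,u=np.mgrid[:480,:640]; d=c["depth"]
    p=np.stack([(u-c["cx"])/c["fx"]*d,(v-c["cy"])/c["fy"]*d,d],-1)
    return p@R.from_euler("xyz",c["rotation"],degrees=True).as_matrix().T+c["origin"]
def ray(c,u,v,z):
    d=R.from_euler("xyz",c["rotation"],degrees=True).as_matrix()@[(u-c["cx"])/c["fx"],(v-c["cy"])/c["fy"],1]
    return c["origin"]+d*(z-c["origin"][2])/d[2]
E
python3 - <<'E'
from h import *
c=np.load("top0.npz"); W=cloud(c); f=c["frame"]
print("bench z",np.median(W[300:400,200:250,2]))
z=W[...,2]; reg=np.zeros(z.shape,bool); reg[160:300,350:500]=1
m=reg&(z>0.133)&(z<0.147); 
g=f.astype(int).sum(2)
disc=(m&(g>180)).astype(np.uint8); n,l,s,ce=cv2.connectedComponentsWithStats(disc); i=1+s[1:,4].argmax(); print("disc",s[i],ce[i],ray(c,*ce[i],0.141), np.median(z[l==i]))
lip=reg&(z>0.12)&(np.mgrid[:480,:640][0]>262)&(g<150); print("lip",lip.sum(),W[lip].mean(0),z[lip].max())
fr=W[lip]; 
r=cv2.minAreaRect((fr[:,:2]*1000).astype(np.float32)); print("lip rect mm",r,cv2.boxPoints(r))
pg=reg&(z>0.150)&(np.mgrid[:480,:640][1]>440); print("peg",pg.sum(),W[pg].mean(0),np.argwhere(pg).mean(0),z[pg].max())
bar=reg&(z>0.143)&(z<0.15)&(np.mgrid[:480,:640][1]>445)&(np.mgrid[:480,:640][0]<235);print("bar",cv2.minAreaRect((W[bar][:,:2]*1000).astype(np.float32)),W[bar].mean(0))
hi=reg&(np.mgrid[:480,:640][0]<190)&(g>250)&(z>.1); print("hinge",W[hi].mean(0), W[hi].min(0),W[hi].max(0))
for n,(a,b) in dict(cup=(518,282),box=(320,160),beaker=(327,340),forc=(370,325),rack=(487,135)).items(): print(n,W[b-3:b+4,a-3:a+4].reshape(-1,3).mean(0).round(3))
im=cv2.resize(f[165:295,360:500,::-1],None,fx=5,fy=4.5,interpolation=cv2.INTER_CUBIC); cv2.imwrite("pics/crop1.png",im[:600,:800])
E
```

```text
bench z 0.0010054467506304121
disc [ 400  198   48   47 1743] [423.34538153 221.0831899 ] [ 0.61742554 -0.22482222  0.141     ] 0.14322525172876888
lip 665 [ 0.50540717 -0.22549819  0.15533783] 1.10604082949796
lip rect mm ((466.20281982421875, -127.95114135742188), (74.63209533691406, 301.9993591308594), 24.914770126342773) [[ 368.748       -6.7242985]
 [ 495.97113   -280.61823  ]
 [ 563.65765   -249.17798  ]
 [ 436.4345      24.715942 ]]
peg 234 [ 0.55636076 -0.25813576  0.28783172] [233.32478632 463.31196581] 1.10604082949796
bar ((628.4168090820312, -315.8788146972656), (87.41182708740234, 88.17665100097656), 84.98670959472656) [ 0.62339303 -0.3062276   0.14643945]
hinge [ 0.6824424  -0.19656464  0.22365444] [ 0.36874803 -0.25462034  0.10961393] [ 0.7278033  -0.00672431  1.10604083]
cup [ 0.501 -0.465  0.005]
box [ 0.795 -0.011  0.053]
beaker [ 0.379 -0.018  0.027]
forc [ 0.411 -0.117  0.008]
rack [ 0.84  -0.404  0.072]
```

View pics/crop1.png

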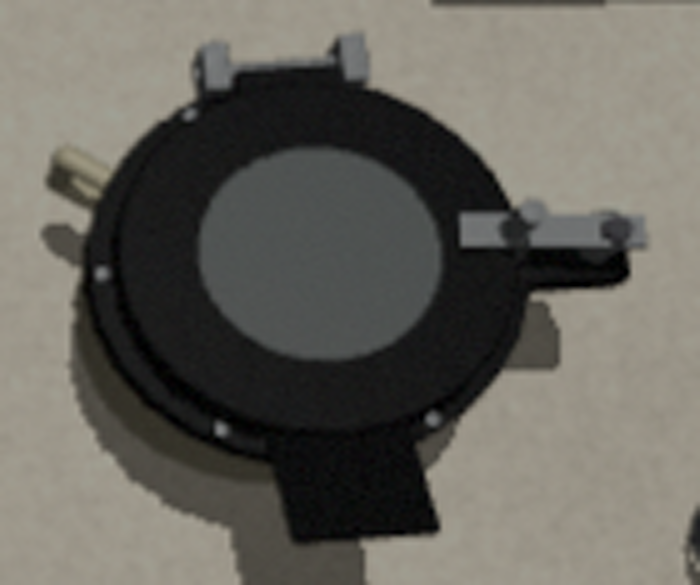

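The crop shows the peg's top at pixel (466.6,212) and the latch pivot at (483,215.5). The lip's end corners are (419,285.5) and (448,282.8), and the hinge posts are (402.5,180) and (430,178).

Run:
```python
from h import *
c=np.load("top0.npz"); W=cloud(c)
P=lambda n,u,v,z:print(n,ray(c,u,v,z).round(4)) or ray(c,u,v,z)
a=P("lipL",419,285.2,.156);b=P("lipR",447.8,282.6,.156)
d=P("disc",423.3,221.1,.143);pk=P("peg",466.6,212.1,.18);pb=P("pegbase",463,216,.148);pv=P("pivot",483,215.5,.15)
P("hL",402.5,180,.13);P("hR",430,178,.13)
m=(a+b)/2; w=a-b; print("lip mid",m,"width",np.hypot(*w[:2]),"yaw",np.degrees(np.arctan2(-w[0],w[1])))
f=d-m; print("dist",np.hypot(*f[:2]),"yaw",np.degrees(np.arctan2(f[1],f[0])))
# pixel list depth around
for v in (205,210,212,214,217,222): print(v,[(u,W[v,u,2].round(3)) for u in range(458,492,3)])
for v in range(262,290,3): print(v,[W[v,u].round(3).tolist() for u in (425,433,441)])
sc=np.load("scene0.npz"); S=cloud(sc); r=np.zeros((480,640),bool); r[235:285,140:215]=1
k=r&(S[...,2]>.155)&(S[...,2]<.2); print("scene peg",k.sum(),S[k].mean(0) if k.any() else"",S[k].max(0),S[k].min(0))
k=np.zeros((480,640),bool);k[205:240,190:230]=1;k&=(S[...,2]>.14)&(S[...,2]<.17);print("scene lip",k.sum(),S[k].mean(0),S[k].min(0),S[k].max(0))
```

```text
lipL [ 0.4812 -0.2034  0.156 ]
lipR [ 0.4851 -0.2614  0.156 ]
disc [ 0.6169 -0.2243  0.143 ]
peg [ 0.6242 -0.3047  0.18  ]
pegbase [ 0.6247 -0.3067  0.148 ]
pivot [ 0.6243 -0.3478  0.15  ]
hL [ 0.7132 -0.1887  0.13  ]
hR [ 0.7164 -0.2485  0.13  ]
lip mid [ 0.48314432 -0.23242226  0.156     ] width 0.05817845349254062 yaw 3.9059740277137975
dist 0.13397972184295 yaw 3.487264638231529
205 [(458, np.float64(0.141)), (461, np.float64(-0.001)), (464, np.float64(0.001)), (467, np.float64(0.002)), (470, np.float64(-0.004)), (473, np.float64(0.002)), (476, np.float64(-0.002)), (479, np.float64(0.001)), (482, np.float64(0.003)), (485, np.float64(0.002)), (488, np.float64(-0.001)), (491, np.float64(0.001))]
210 [(458, np.float64(0.142)), (461, np.float64(0.123)), (464, np.float64(0.178)), (467, np.float64(0.181)), (470, np.float64(0.003)), (473, np.float64(0.001)), (476, np.float64(0.001)), (479, np.float64(0.0)), (482, np.float64(-0.0)), (485, np.float64(0.001)), (488, np.float64(0.002)), (491, np.float64(0.003))]
212 [(458, np.float64(0.143)), (461, np.float64(0.141)), (464, np.float64(0.178
[... 1504 characters left out ...]
.218, 0.15], [0.504, -0.235, 0.15], [0.504, -0.251, 0.148]]
277 [[0.498, -0.217, 0.152], [0.498, -0.234, 0.151], [0.497, -0.249, 0.153]]
280 [[0.492, -0.217, 0.153], [0.491, -0.232, 0.157], [0.491, -0.249, 0.154]]
283 [[0.485, -0.215, 0.159], [0.485, -0.232, 0.156], [0.484, -0.247, 0.158]]
286 [[0.498, -0.25, -0.001], [0.497, -0.268, 0.001], [0.497, -0.287, -0.001]]
289 [[0.491, -0.249, -0.002], [0.49, -0.267, 0.002], [0.49, -0.287, -0.002]]
scene peg 84 [ 0.62831537 -0.30486084  0.16952734] [ 0.63379534 -0.29868846  0.18312858] [ 0.61871291 -0.35169669  0.15529558]
scene lip 743 [ 0.52301381 -0.23118098  0.14596697] [ 0.47999455 -0.27810232  0.140015  ] [ 0.57805392 -0.19736552  0.15945489]
```

Vessel centre is about (0.617, -0.224) with yaw 3.6°. The pivot and peg measurements agree with the given sizes: the pivot is predicted at (0.6247, -0.3468) and seen at (0.6243, -0.3478). Next is a helper that computes moves.

```bash
cat >> h.py <<'E'
PS=np.radians(3.6); C=np.array([.6168,-.2241]); X=np.array([np.cos(PS),np.sin(PS)]); Y=np.array([-X[1],X[0]])
def ves(x,y,z): return np.r_[C+x*X+y*Y,z]
def rot(a,psi=3.6):            # finger direction a deg below horizontal, towards azimuth psi
    p,a=np.radians([psi,a]); z=np.array([np.cos(a)*np.cos(p),np.cos(a)*np.sin(p),-np.sin(a)])
    y=np.array([np.sin(p),-np.cos(p),0]); return np.stack([np.cross(y,z),y,z],1)
def rows(wps):                 # wps: (world pos, matrix); prints shift/turn from the present pose
    from cell import get_obs
    o=get_obs(); R0=R.from_euler("xyz",o["tool_rot"],degrees=True).as_matrix()
    print("t",round(float(o["time_s"]),2),o["tool_pos"].round(4),o["tool_rot"].round(1),"F",o["force"].round(1),"q",o["qpos"].round(0))
    for p,M in wps:
        print((np.r_[R0.T@(p-o["tool_pos"])/.3,R.from_matrix(R0.T@M).as_rotvec()/np.pi]).round(3).tolist(),"->",np.round(p,3))
E
python3 - <<'E'
from h import *
D=rot(90)
rows([(np.array([.40,-.45,.25]),D),(np.array([.592,-.306,.24]),D)])
E
```

```text
t 0.1 [ 0.1967 -0.619   0.2216] [-179.9    0.    17.6] F [ 0.2 -0.   0.1] q [73. 18. -4. 83.  1. 79. -3.]
[0.816, -0.332, -0.094, -0.001, 0.0, 0.078] -> [ 0.4  -0.45  0.25]
[1.572, -0.595, -0.061, -0.001, 0.0, 0.078] -> [ 0.592 -0.306  0.24 ]
```

Call:
servo_tool --series '[[[0.1,-0.04,-0.09,0,0,0.02,0],[0.24,-0.1,-0.09,0,0,0.04,0],[0.4,-0.16,-0.09,0,0,0.078,0],[0.54,-0.22,-0.09,0,0,0.078,0],[0.68,-0.28,-0.09,0,0,0.078,0],[0.816,-0.332,-0.094,0,0,0.078,0],[0.816,-0.332,-0.094,0,0,0.078,0],[0.816,-0.332,-0.094,0,0,0.078,0]]]'

```text
time_s: 0.77
tool_pos: [0.4068, -0.4437, 0.2506]
tool_rot: [-179.8, -0.2, 4.3]
force: [0.9, 0.7, 0.8]
grip_width: 0.0416
grasp_force: 0.0
```

Run:
```python
from h import *
D=rot(90)
F=lambda t,k,z:(ves(k*-np.cos(t)+.043*np.sin(t),-.123+.043*np.cos(t)+k*np.sin(t),z),D)
rows([F(0,.032,.22),F(0,.032,.160)])
```

```text
t 0.77 [ 0.4068 -0.4437  0.2506] [-179.8   -0.2    4.3] F [0.9 0.7 0.8] q [ 55.  12. -12.  88.   2.  80. -42.]
[0.642, -0.412, 0.105, -0.001, -0.001, 0.004] -> [ 0.59  -0.306  0.22 ]
[0.642, -0.411, 0.305, -0.001, -0.001, 0.004] -> [ 0.59  -0.306  0.16 ]
```

Call:
servo_tool --series '[[[0.1,-0.06,0.03,0,0,0,0],[0.22,-0.14,0.06,0,0,0,0],[0.34,-0.22,0.1,0,0,0,0],[0.46,-0.3,0.1,0,0,0,0],[0.58,-0.37,0.1,0,0,0,0],[0.65,-0.42,0.1,0,0,0,0],[0.65,-0.42,0.1,0,0,0,0],[0.65,-0.42,0.1,0,0,0,0],[0.65,-0.42,0.1,0,0,0,0],[0.65,-0.42,0.1,0,0,0,0]]]'

```text
time_s: 1.6
tool_pos: [0.5852, -0.3146, 0.2204]
tool_rot: [179.9, 0.1, 3.4]
force: [0.7, -0.1, -0.1]
grip_width: 0.0008
grasp_force: 0.0
```

```bash
cat >> h.py <<'E'
F=lambda t,k,z:(ves(k*-np.cos(t)+.043*np.sin(t),-.123+.043*np.cos(t)+k*np.sin(t),z),rot(90))
E
python3 - <<'E'
from h import *
rows([F(0,.032,.160)])
E
```

```text
t 1.6 [ 0.5852 -0.3146  0.2204] [1.799e+02 1.000e-01 3.400e+00] F [ 0.7 -0.1 -0.1] q [ 39.  21. -18.  81.   6.  79. -65.]
[0.018, -0.028, 0.201, 0.0, 0.0, -0.001] -> [ 0.59  -0.306  0.16 ]
```

Call:
servo_tool --series '[[[0.018,-0.028,0.06,0,0,0,0],[0.018,-0.028,0.13,0,0,0,0],[0.018,-0.028,0.18,0,0,0,0],[0.018,-0.028,0.2,0,0,0,0],[0.018,-0.028,0.2,0,0,0,0],[0.018,-0.028,0.2,0,0,0,0]]]'

```text
time_s: 2.1
tool_pos: [0.591, -0.305, 0.1613]
tool_rot: [180.0, -0.0, 3.5]
force: [0.3, -0.1, 0.0]
grip_width: 0.0004
grasp_force: 0.0
```

Run:
```python
from h import *
rows([F(t,.017,.160) for t in np.arange(0,1.41,.2)])
```

```text
t 2.1 [ 0.591  -0.305   0.1613] [180.   -0.    3.5] F [ 0.3 -0.1  0. ] q [ 38.  23. -18.  85.   7.  73. -66.]
[0.046, 0.003, 0.004, 0.0, -0.0, -0.001] -> [ 0.605 -0.305  0.16 ]
[0.076, -0.006, 0.004, 0.0, -0.0, -0.001] -> [ 0.614 -0.302  0.16 ]
[0.106, -0.008, 0.004, 0.0, -0.0, -0.001] -> [ 0.623 -0.301  0.16 ]
[0.137, -0.004, 0.004, 0.0, -0.0, -0.001] -> [ 0.632 -0.301  0.16 ]
[0.166, 0.005, 0.004, 0.0, -0.0, -0.001] -> [ 0.641 -0.304  0.16 ]
[0.193, 0.021, 0.004, 0.0, -0.0, -0.001] -> [ 0.649 -0.308  0.16 ]
[0.216, 0.041, 0.004, 0.0, -0.0, -0.001] -> [ 0.656 -0.313  0.16 ]
[0.235, 0.065, 0.004, 0.0, -0.0, -0.001] -> [ 0.662 -0.32   0.16 ]
```

Call:
servo_tool --series '[[[0.046,0.003,0.004,0,0,0,0],[0.076,-0.006,0.004,0,0,0,0],[0.106,-0.008,0.004,0,0,0,0],[0.137,-0.004,0.004,0,0,0,0],[0.166,0.005,0.004,0,0,0,0],[0.193,0.021,0.004,0,0,0,0],[0.216,0.041,0.004,0,0,0,0],[0.235,0.065,0.004,0,0,0,0],[0.235,0.065,0.004,0,0,0,0],[0.235,0.065,0.004,0,0,0,0]]]'

```text
time_s: 2.93
tool_pos: [0.664, -0.3182, 0.1598]
tool_rot: [-180.0, -0.0, 3.6]
force: [-0.4, 0.2, 0.5]
grip_width: 0.0005
grasp_force: 0.0
```

Run:
```python
from h import *
from cell import eyes
c=eyes.read_camera("scene"); cv2.imwrite("pics/s1.png",cv2.resize(c["frame"][180:340,110:330,::-1],None,fx=3,fy=3))
rows([(np.array([.63,-.30,.22]),rot(90)),(np.array([.40,-.26,.25]),rot(75))])
```

```text
t 2.98 [ 0.6636 -0.3182  0.1599] [-180.    -0.     3.6] F [-0.2 -0.5  0.3] q [ 35.  32. -17.  73.   9.  77. -68.]
[-0.108, -0.068, -0.2, -0.0, -0.0, 0.0] -> [ 0.63 -0.3   0.22]
[-0.864, -0.249, -0.301, -0.0, 0.083, 0.0] -> [ 0.4  -0.26  0.25]
```

View pics/s1.png

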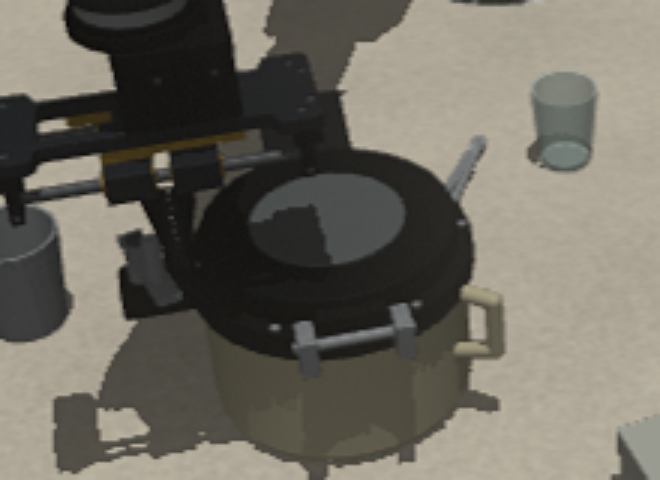

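The latch bar at crop (150,270) has swung outwards and is clear of the lid. I'll back off upwards and go round to the front.

Call:
servo_tool --series '[[[-0.05,-0.04,-0.08,0,0,0,0],[-0.108,-0.068,-0.2,0,0,0,0],[-0.23,-0.1,-0.3,0,0,0,0],[-0.36,-0.13,-0.3,0,0,0,0],[-0.49,-0.16,-0.3,0,0.02,0,0],[-0.62,-0.19,-0.3,0,0.04,0,0],[-0.74,-0.22,-0.3,0,0.06,0,0],[-0.864,-0.249,-0.3,0,0.083,0,0],[-0.864,-0.249,-0.3,0,0.083,0,0],[-0.864,-0.249,-0.3,0,0.083,0,0],[-0.864,-0.249,-0.3,0,0.083,0,0],[-0.864,-0.249,-0.3,0,0.083,0,0]]]'

```text
time_s: 3.98
tool_pos: [0.4015, -0.2604, 0.2507]
tool_rot: [179.9, -15.0, 3.7]
force: [0.4, 0.3, -0.6]
grip_width: 0.0007
grasp_force: 0.0
```

Run:
```python
from h import *
from cell import eyes
c=eyes.read_camera("top"); W=cloud(c); z=W[...,2]; r=np.zeros(z.shape,bool); r[160:240,445:520]=1
k=r&(z>.155)&(z<.2); print("peg",k.sum(),W[k].mean(0)); p=W[k].mean(0)[:2]-ves(0,-.123,0)[:2]; print("latch rad",np.arctan2(p@X,p@Y),np.hypot(*p))
rows([(ves(-.19,0,.20),rot(a)) for a in (60,45,35)]+[(ves(-.175,0,.115),rot(45))])
```

```text
peg 60 [ 0.65923277 -0.33279792  0.17172365]
latch rad 1.2487692717524586 0.03744886307556652
t 4.03 [ 0.4017 -0.2604  0.2503] [180.  -15.    3.7] F [-0.6 -0.5  0.5] q [ 52. -12. -12. 113. -14.  68. -43.]
[0.044, -0.076, 0.185, -0.0, 0.083, 0.001] -> [ 0.427 -0.236  0.2  ]
[0.044, -0.076, 0.185, -0.0, 0.167, 0.001] -> [ 0.427 -0.236  0.2  ]
[0.044, -0.076, 0.185, -0.0, 0.222, 0.001] -> [ 0.427 -0.236  0.2  ]
[0.019, -0.076, 0.472, -0.0, 0.167, 0.001] -> [ 0.442 -0.235  0.115]
```

Call:
servo_tool --series '[[[0.044,-0.03,0.08,0,0.03,0,0],[0.044,-0.076,0.14,0,0.06,0,0],[0.044,-0.076,0.185,0,0.1,0,0],[0.04,-0.076,0.25,0,0.13,0,0],[0.03,-0.076,0.32,0,0.167,0,0],[0.02,-0.076,0.4,0,0.167,0,0],[0.02,-0.076,0.472,0,0.167,0,0],[0.02,-0.076,0.472,0,0.167,0,0],[0.02,-0.076,0.472,0,0.167,0,0],[0.02,-0.076,0.472,0,0.167,0,0]]]'

```text
time_s: 4.87
tool_pos: [0.4415, -0.2351, 0.1139]
tool_rot: [-179.9, -45.0, 3.6]
force: [1.1, 0.1, 0.4]
grip_width: 0.0004
grasp_force: 0.0
```

Run:
```python
from h import *
from cell import eyes
c=eyes.read_camera("scene"); cv2.imwrite("pics/s2.png",c["frame"][100:400,100:500,::-1])
rows([(ves(-.121,0,.1),rot(a)) for a in (45,35)])
```

```text
t 4.92 [ 0.4415 -0.2356  0.1146] [-180.   -45.     3.6] F [ 0.6 -0.9  0.6] q [ 62.  -9. -12. 140. -68.  40.  14.]
[0.095, -0.001, 0.163, -0.0, 0.0, 0.0] -> [ 0.496 -0.232  0.1  ]
[0.095, -0.001, 0.163, -0.0, 0.056, 0.0] -> [ 0.496 -0.232  0.1  ]
```

View pics/s2.png

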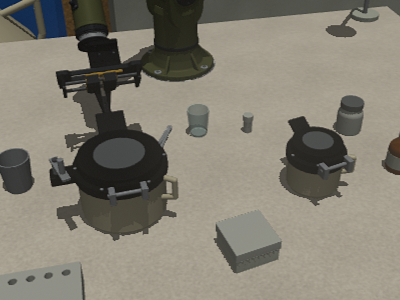

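The arm is in front of the lip at crop (108,118) and a 45° tilt is reachable. Next I'll slide the tip under the lip.

Call:
servo_tool --series '[[[0.03,0,0.05,0,0,0,0],[0.06,0,0.1,0,0,0,0],[0.09,0,0.163,0,0,0,0],[0.09,0,0.163,0,0,0,0],[0.09,0,0.163,0,0,0,0],[0.09,0,0.163,0,0,0,0]]]'

```text
time_s: 5.42
tool_pos: [0.4942, -0.232, 0.0993]
tool_rot: [179.9, -45.0, 3.7]
force: [0.7, 0.1, -0.1]
grip_width: 0.0003
grasp_force: 0.0
```

```bash
cat >> h.py <<'E'
def L(t,s=.025):               # lid angle (deg) -> tool pose with the tip's upper edge under the lip
    a=min(90,45+t/2); q=np.radians(t); u=np.array([-.1357+.9063*s-.095,.1494-.4226*s-.120])
    c=np.array([.095+u[0]*np.cos(q)+u[1]*np.sin(q),.120-u[0]*np.sin(q)+u[1]*np.cos(q)])
    ar=np.radians(a); c-=.0095*np.array([np.sin(ar),np.cos(ar)]); return ves(c[0],0,c[1]),rot(a)
E
python3 - <<'E'
from h import *
rows([L(t) for t in range(0,31,5)])
E
```

```text
t 5.42 [ 0.4942 -0.232   0.0993] [179.9 -45.    3.7] F [ 0.7  0.1 -0.1] q [ 59.  -3. -16. 137. -73.  33.  15.]
[0.085, -0.0, -0.07, 0.0, -0.0, 0.0] -> [ 0.497 -0.232  0.132]
[0.133, -0.0, -0.108, 0.0, -0.014, 0.0] -> [ 0.499 -0.231  0.15 ]
[0.185, -0.0, -0.142, 0.0, -0.028, 0.0] -> [ 0.503 -0.231  0.169]
[0.239, -0.0, -0.171, 0.0, -0.042, 0.0] -> [ 0.508 -0.231  0.186]
[0.295, -0.0, -0.196, 0.0, -0.056, 0.0] -> [ 0.515 -0.23   0.203]
[0.353, -0.0, -0.215, 0.0, -0.07, 0.0] -> [ 0.523 -0.23   0.22 ]
[0.413, -0.0, -0.23, 0.0, -0.083, 0.0] -> [ 0.533 -0.229  0.236]
```

Call:
servo_tool --series '[[[0.045,0,-0.035,0,0,0,0],[0.085,0,-0.07,0,0,0,0],[0.11,0,-0.09,0,-0.007,0,0],[0.133,0,-0.108,0,-0.014,0,0],[0.16,0,-0.125,0,-0.021,0,0],[0.185,0,-0.142,0,-0.028,0,0],[0.212,0,-0.157,0,-0.035,0,0],[0.239,0,-0.171,0,-0.042,0,0],[0.267,0,-0.184,0,-0.049,0,0],[0.295,0,-0.196,0,-0.056,0,0],[0.295,0,-0.196,0,-0.056,0,0]]]'

```text
time_s: 6.33
tool_pos: [0.516, -0.2313, 0.2058]
tool_rot: [179.7, -35.0, 3.8]
force: [-1.4, -0.1, 1.2]
grip_width: 0.0006
grasp_force: 1.0
```

Run:
```python
from h import *
from cell import eyes
c=eyes.read_camera("scene"); cv2.imwrite("pics/s3.png",cv2.resize(c["frame"][120:340,100:340,::-1],None,fx=2.5,fy=2.5))
rows([L(t) for t in range(20,66,4)])
```

```text
t 6.38 [ 0.515  -0.2313  0.2043] [179.8 -35.    3.7] F [-2.9 -1.5 -0.3] q [ 61. -10. -24. 123. -38.  45. -27.]
[-0.001, -0.003, 0.003, 0.001, 0.0, 0.0] -> [ 0.515 -0.23   0.203]
[0.042, -0.002, -0.021, 0.001, -0.011, 0.0] -> [ 0.522 -0.23   0.217]
[0.086, -0.002, -0.042, 0.001, -0.022, 0.0] -> [ 0.529 -0.23   0.229]
[0.132, -0.002, -0.059, 0.001, -0.033, 0.0] -> [ 0.537 -0.229  0.242]
[0.179, -0.002, -0.074, 0.001, -0.044, 0.0] -> [ 0.546 -0.229  0.253]
[0.227, -0.002, -0.085, 0.001, -0.055, 0.0] -> [ 0.556 -0.228  0.264]
[0.275, -0.002, -0.093, 0.001, -0.067, 0.0] -> [ 0.567 -0.227  0.274]
[0.324, -0.002, -0.097, 0.001, -0.078, 0.0] -> [ 0.578 -0.227  0.284]
[0.373, -0.002, -0.098, 0.001, -0.089, 0.0] -> [ 0.59  -0.226  0.292]
[0.422, -0.002, -0.095, 0.001, -0.1, 0.0] -> [ 0.602 -0.225  0.3  ]
[0.47, -0.002, -0.09, 0.001, -0.111, 0.0] -> [ 0.615 -0.224  0.307]
[0.518, -0.002, -0.08, 0.001, -0.122, 0.0] -> [ 0.628 -0.223  0.313]
```

View pics/s3.png

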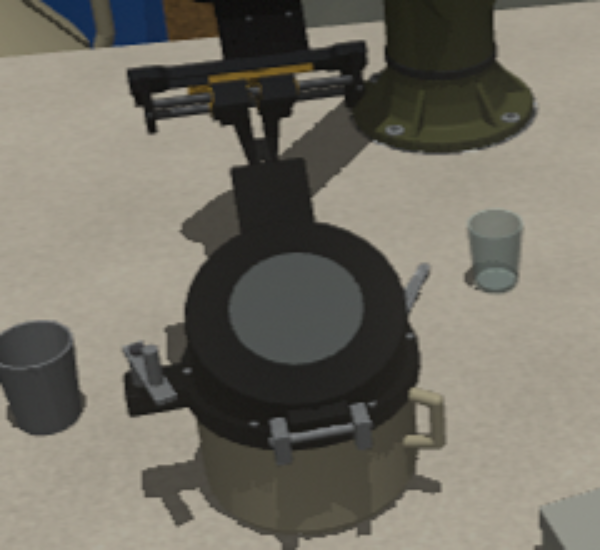

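The lid is rising with the tip under the lip at crop (270,160), and the latch is clear at (150,370). Forces are small, so I'll carry on along the arc.

Call:
servo_tool --series '[[[0.042,0,-0.021,0,-0.011,0,0],[0.086,0,-0.042,0,-0.022,0,0],[0.132,0,-0.059,0,-0.033,0,0],[0.179,0,-0.074,0,-0.044,0,0],[0.227,0,-0.085,0,-0.055,0,0],[0.275,0,-0.093,0,-0.067,0,0],[0.324,0,-0.097,0,-0.078,0,0],[0.373,0,-0.098,0,-0.089,0,0],[0.422,0,-0.095,0,-0.1,0,0],[0.47,0,-0.09,0,-0.111,0,0],[0.518,0,-0.08,0,-0.122,0,0],[0.518,0,-0.08,0,-0.122,0,0]]]'

```text
time_s: 7.38
tool_pos: [0.6309, -0.2223, 0.3112]
tool_rot: [-179.9, -13.0, 3.7]
force: [1.0, 0.9, -0.3]
grip_width: 0.0006
grasp_force: 0.0
```

Run:
```python
from h import *
rows([L(t) for t in range(64,105,4)])
```

```text
t 7.38 [ 0.6309 -0.2223  0.3112] [-179.9  -13.     3.7] F [ 1.   0.9 -0.3] q [ 51.  13. -37.  83.   4.  74. -71.]
[-0.007, 0.003, -0.008, -0.001, -0.0, 0.001] -> [ 0.628 -0.223  0.313]
[0.041, 0.003, -0.014, -0.001, -0.011, 0.001] -> [ 0.642 -0.223  0.318]
[0.09, 0.003, -0.017, -0.001, -0.022, 0.001] -> [ 0.656 -0.222  0.322]
[0.138, 0.003, -0.016, -0.001, -0.033, 0.001] -> [ 0.67  -0.221  0.325]
[0.187, 0.003, -0.012, -0.001, -0.044, 0.001] -> [ 0.685 -0.22   0.327]
[0.235, 0.003, -0.005, -0.001, -0.056, 0.001] -> [ 0.699 -0.219  0.328]
[0.282, 0.003, 0.006, -0.001, -0.067, 0.001] -> [ 0.714 -0.218  0.328]
[0.328, 0.004, 0.021, -0.001, -0.072, 0.001] -> [ 0.728 -0.217  0.327]
[0.373, 0.004, 0.039, -0.001, -0.072, 0.001] -> [ 0.743 -0.216  0.325]
[0.417, 0.004, 0.061, -0.001, -0.072, 0.001] -> [ 0.757 -0.215  0.322]
[0.459, 0.004, 0.085, -0.001, -0.072, 0.001] -> [ 0.771 -0.214  0.317]
```

Call:
servo_tool --series '[[[0.041,0,-0.014,0,-0.011,0,0],[0.09,0,-0.017,0,-0.022,0,0],[0.138,0,-0.016,0,-0.033,0,0],[0.187,0,-0.012,0,-0.044,0,0],[0.235,0,-0.005,0,-0.056,0,0],[0.282,0,0.006,0,-0.067,0,0],[0.328,0,0.021,0,-0.072,0,0],[0.373,0,0.039,0,-0.072,0,0],[0.417,0,0.061,0,-0.072,0,0],[0.417,0,0.061,0,-0.072,0,0],[0.417,0,0.061,0,-0.072,0,0]]]'

```text
time_s: 8.3
tool_pos: [0.7536, -0.215, 0.3199]
tool_rot: [-179.9, 0.2, 3.7]
force: [-0.3, -0.7, -0.6]
grip_width: 0.0002
grasp_force: 0.0
```

Run:
```python
from h import *
from cell import eyes
c=eyes.read_camera("scene"); cv2.imwrite("pics/s4.png",c["frame"][60:400,60:560,::-1])
rows([(np.array([.66,-.22,.36]),rot(90)),(np.array([.48,-.22,.40]),rot(90))])
```

```text
t 8.35 [ 0.7533 -0.2155  0.3211] [-1.8e+02  1.0e-01  3.6e+00] F [-0.1 -0.6  0.2] q [ 29.  39. -33.  46.  20.  99. -81.]
[-0.312, -0.005, -0.129, -0.0, 0.001, 0.0] -> [ 0.66 -0.22  0.36]
[-0.911, -0.043, -0.261, -0.0, 0.001, 0.0] -> [ 0.48 -0.22  0.4 ]
```

View pics/s4.png

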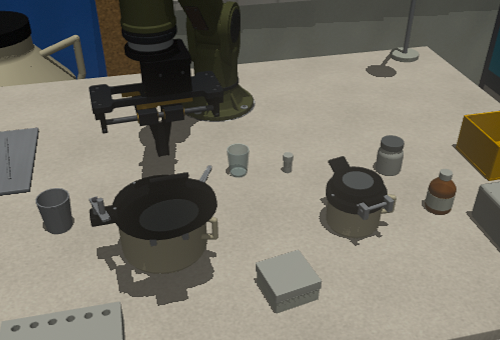

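The lid seems to have dropped back: the black oval is at crop (165,210) and nothing stands up behind the finger. I'll check the depth from the top camera.

Run:
```python
from h import *
from cell import eyes,get_obs
for n in("scene","top"):
    c=eyes.read_camera(n); W=cloud(c); q=(W[...,:2]-C)@np.stack([X,Y],1); z=W[...,2]
    for xx in (-.14,-.12,-.10,-.05,-.02,.03,.06,.09,.12,.15,.18,.2):
        for y0 in (-.05,.05):
            k=(abs(q[...,0]-xx)<.004)&(abs(q[...,1]-y0)<.03)&(z>.02)&(z<.4)
            print(n,xx,y0,k.sum(),np.round(np.percentile(z[k],[5,50,95]),3) if k.any() else"")
    if n=="top": cv2.imwrite("pics/t2.png",cv2.resize(c["frame"][130:310,330:530,::-1],None,fx=3,fy=3))
```

```text
scene -0.14 -0.05 0 
scene -0.14 0.05 0 
scene -0.12 -0.05 0 
scene -0.12 0.05 0 
scene -0.1 -0.05 0 
scene -0.1 0.05 0 
scene -0.05 -0.05 39 [0.119 0.121 0.123]
scene -0.05 0.05 0 
scene -0.02 -0.05 7 [0.119 0.121 0.122]
scene -0.02 0.05 0 
scene 0.03 -0.05 0 
scene 0.03 0.05 0 
scene 0.06 -0.05 124 [0.025 0.06  0.091]
scene 0.06 0.05 109 [0.025 0.057 0.081]
scene 0.09 -0.05 47 [0.025 0.058 0.095]
scene 0.09 0.05 26 [0.026 0.05  0.092]
scene 0.12 -0.05 28 [0.129 0.134 0.139]
scene 0.12 0.05 22 [0.128 0.134 0.14 ]
scene 0.15 -0.05 252 [0.192 0.203 0.246]
scene 0.15 0.05 222 [0.19  0.201 0.239]
scene 0.18 -0.05 62 [0.267 0.275 0.291]
scene 0.18 0.05 52 [0.265 0.273 0.281]
scene 0.2 -0.05 9 [0.304 0.306 0.31 ]
scene 0.2 0.05 3 [0.304 0.304 0.306]
top -0.14 -0.05 0 
top -0.14 0.05 0 
top -0.12 -0.05 0 
top -0.12 0.05 0 
top -0.1 -0.05 0 
top -0.1 0.05 0 
top -0.05 -0.05 76 [0.098 0.121 0.123]
top -0.05 0.05 110 [0.034 0.119 0.123]
top -0.02 -0.05 113 [0.061 0.109 0.123]
top -0.02 0.05 84 [0.09  0.115 0.122]
top 0.03 -0.05 100 [0.091 0.116 0.123]
top 0.03 0.05 72 [0.097 0.12  0.123]
top 0.06 -0.05 92 [0.116 0.121 0.124]
top 0.06 0.05 97 [0.086 0.121 0.123]
top 0.09 -0.05 43 [0.119 0.129 0.135]
top 0.09 0.05 43 [0.118 0.128 0.134]
top 0.12 -0.05 209 [0.174 0.19  0.224]
top 0.12 0.05 236 [0.17  0.187 0.224]
top 0.15 -0.05 191 [0.246 0.255 0.266]
top 0.15 0.05 225 [0.238 0.253 0.264]
top 0.18 -0.05 0 
top 0.18 0.05 9 [0.282 0.293 0.295]
top 0.2 -0.05 0 
top 0.2 0.05 0
```

View pics/t2.png

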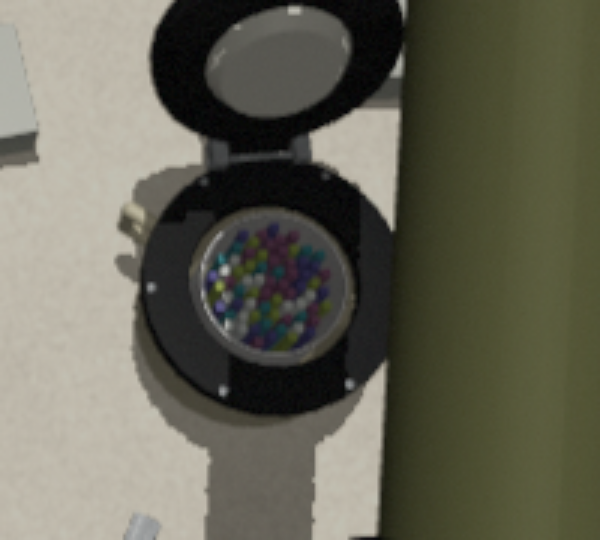

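The lid is open. The top view shows its underside at crop (280,60), sloping about 112°, so it lies on its stop, and the samples are visible at (270,285). My reading of the scene view was wrong. Now I'll back the arm off.

Call:
servo_tool --series '[[[-0.06,0,-0.02,0,0,0,0],[-0.15,0,-0.06,0,0,0,0],[-0.25,0,-0.1,0,0,0,0],[-0.35,0,-0.13,0,0,0,0],[-0.45,0,-0.16,0,0,0,0],[-0.55,0,-0.2,0,0,0,0],[-0.65,0,-0.2,0,0,0,0],[-0.72,0,-0.2,0,0,0,0],[-0.72,0,-0.2,0,0,0,0],[-0.72,0,-0.2,0,0,0,0],[-0.72,0,-0.2,0,0,0,0],[-0.72,0,-0.2,0,0,0,0]]]'

```text
time_s: 9.45
tool_pos: [0.5392, -0.2285, 0.3817]
tool_rot: [-180.0, -0.0, 3.6]
force: [0.6, -1.4, 0.6]
grip_width: 0.0
grasp_force: 0.0
```

Run:
```python
from h import *
from cell import eyes
c=eyes.read_camera("scene"); cv2.imwrite("pics/s5.png",c["frame"][:,:,::-1])
W=cloud(c); q=(W[...,:2]-C)@np.stack([X,Y],1); z=W[...,2]
k=(z>.15)&(z<.34)&(abs(q[...,1])<.06)&(q[...,0]>.11)&(q[...,0]<.3); print("lid top-face slope deg",180-np.degrees(np.arctan(np.polyfit(q[k][:,0],z[k],1)[0])),k.sum())
rows([])
```

```text
lid top-face slope deg 113.94211725960803 3689
t 9.5 [ 0.5393 -0.2284  0.3815] [-180.    -0.     3.7] F [ 1.2 -0.2  2. ] q [ 50.  12. -36.  76.   7.  95. -71.]
```

View pics/s5.png

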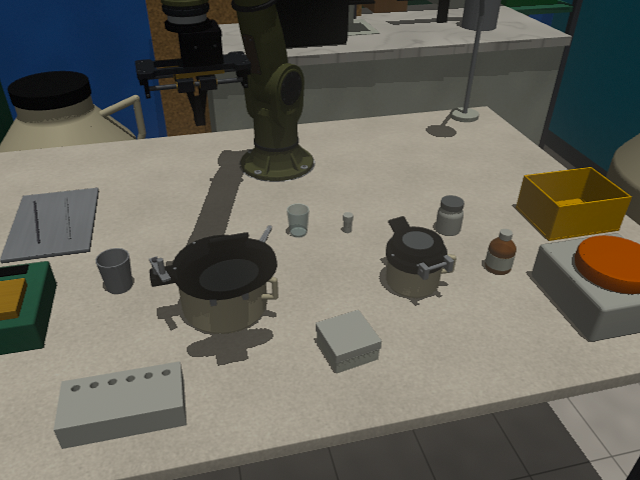

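The lid at (225,265) lies back on its stop. The latch at (160,268) is swung out, the small vessel at (415,260) is shut, and the bystanders have not moved. The arm is clear, so I'm handing in.

```bash
python3 -c "
from cell import env
print(env.sign_off())"
```

```text
the job is handed in; nothing more can be done
None
```

The large vessel is open and handed in: its latch is swung clear, its lid lies back on its stop at about 1.95 rad, the small vessel is still shut, and nothing else on the bench looks moved in the last camera view.

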